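# Lock a circuit module into its bench nest

## Robot

A 7-joint arm with a two-finger parallel gripper is mounted at the origin on the work surface. World frame = base frame: x ahead of the robot, y to its left, z up, the work surface at z = 0. Lengths are in m, angles in rad, forces in N, time in s.
With the tool pointing down it reaches from about 0.4 to 0.925 m from the base axis. Payload 4.1 kg.
Tool frame: the origin (TCP) lies at the very end of the fingers, on their centre line; the grasp point (between the pads) lies 19 mm behind it; z points along the fingers, y is the line along which they close (so a half turn about z gives the same grasp; the last joint's range is limited). The gripper opens to 85 mm and grips with 20 to 120 N. Pads are 22 mm wide; open, the fingers measure 114 mm over their backs; the gripper's body (76 mm by 85 mm) begins 54 mm behind the grasp point. The pads swing forward as they close: fully open they stand 13 mm farther back than shut.
Start: joints at [-1.324, 0.398, 0.045, 1.537, -0.019, 1.207, -0.051], TCP at [0.22, 0.612, 0.231] pointing down, gripper open.
Joint ranges: [-2.82, 2.82], [-0.49, 2.23], [-1.37, 1.46], [0, 2.46], [-1.36, 4.5], [0.23, 2], [-2.94, 2.94]. Speed limits (rad/s): [2.57, 2.57, 3.14, 3.14, 3.14, 3.14, 3.14].

## Interface

Orientations are given as a rotation vector (axis times angle).
In Python, from station import robot gives the robot as it stands.
- The arm moves only by the tool carry_out, never from a script. Its argument "deltas" is a list of rows, each a list of 5 numbers: the opening, from -1 (shut) to 1 (fully open), then the shift along the tool's x, y, z in m, then the turn about the tool's z in degrees. In form: [[fingers, x, y, z, twist], ...]. A call has exactly 5 rows; each row shifts and turns the commanded pose from where the row before left it, along the tool's axes as they then stand; what a row does not reach is not made up. A row lasts 1/12 s, in which the tool goes at most 41.7 mm and 7.16 degrees, less where a joint would pass 70% of its speed; a pose out of reach is approached as far as the arm can. A call with a gripper value outside its range is refused whole. The fingers move at their own pace and stop on an object; "newtons" is the grip in N (left out, the last holds). Time passes only in rows, so rows that do not move let the fingers close, or fill a call up. It gives the time, the measured TCP pose, the force, the opening and the grip force at its end, in the units of the state.
- robot.observe(): the state, without advancing time (a new reading comes with each control period).
- robot.camera(name): name is "side" or "top" or "wrist"; returns a dict with "frame" (480x640x3 uint8, red, green, blue), "camera_matrix" (3x3 intrinsics, pixels), "R" (3x3) and "t" (3): a world point X has camera coordinates R X + t; the wrist camera has in their place "mount" (4x4, takes a point from camera to tool coordinates, whose origin is the TCP and whose axes are the flange's). Camera axes: x right, y down, z forward; pixel columns grow to the right and rows downward; lengths in m; the calibration is good to about 2 mm. A picture is of the moment at which its call begins: read the wrist's pose just before it. There is no depth.
- robot.sign_off(): hands the job in; it is judged then, once.
Trained networks look in a picture, given as the dict that the camera call returned (one of the last four; its "shot" number tells which), for a name from the list of things; names that differ only in an ending like _2 or _b are one class to them, and where a whole thing is asked for, a point or a joint stands for the part that bears it (a point fixed in the world has none). Each returns a list of dicts, best first, with "p" (0 to 1); they miss things now and then, are a little off and sometimes report something else, mostly with a low value. They report only what shows in the picture. A call takes as long as a camera call. They do not tell look-alikes from the thing itself.
- robot.spot_in(target, picture): "uv" ([column, row] in pixels, amid what is visible of it).
- robot.pinpoint(target, picture): "uv" ([column, row] in pixels: a listed point, or the origin of a listed thing).
The state is a dict: "t": time; "joint_positions": joint angles; "qd": joint speeds; "effort": joint torques, N m; "position": TCP position; "tcp_rot": TCP orientation; "force": force on the tool from outside, world axes, zero at the start; "moment": the same for the moment, N m; "gripper_width": opening from 0.0 (shut) to 1.0 (fully open); "finger_force": force on a finger pad.
Only numpy, scipy, OpenCV 4.12 (cv2) and the standard library are available. Lean on these libraries where they do the work, as an engineer would, in place of code of your own. Each camera call takes 0.05 s, during which the arm holds its last target. There are 200 camera calls.

## Task

Draw the black grip of the nest's sliding bolt right back to its open stop, then take the tall module from the carrier tray and lay it flat in the nest's pocket, strips up, either way round; the tray leaves only its long sides free and the nest only its ends, so put it down on the bench and take it again on the way. Once it lies flat in the pocket and you have let go, slide the grip fully home to the other stop. Leave the low module, the screwdriver and the parts bin where they are.

Things in the scene. Friction and masses are not known exactly. Their poses are not given: they have to be found in the camera images.
- module: The tall module, to be locked in the nest: loose aluminium box 62 x 44 x 30 mm high, about 0.16 kg, a dark seam round it and two flat black contact strips with brass contacts on its top. Origin at the centre of its underside, x along its 62 mm length, y along its 44 mm width, z up. Starts in one of the tray's two bays.
- spare: The low module, to be left in the other bay of the tray: loose aluminium box 62 x 44 x only 14 mm high, four screw heads on a plain top. Origin at the centre of its underside, x along its length.
- tray: Black carrier tray, fixed, 154 mm (x) x 58 mm (y), origin under its centre. Floor 4 mm thick. Two bays centred at x = -37 and +37 mm, 66.5 mm long. Cross walls 7 mm thick at x = -73.5, 0, +73.5 mm rise 36 mm above the bench and block the modules' ends. Side lips (y +-24.5 to +-28.5 mm) rise only 9 mm: grasp across the modules' 44 mm width, fingertips above the lips.
- nest: Aluminium lock nest, fixed: base plate 110 mm (x) x 190 mm (y) x 12 mm, origin at the centre of its underside. The pocket is in its -y half (nest_pocket). In its +y half stands a grey guide block, x +-20 mm, y -8 to +92 mm; two steel strips on it (x +-13 to +-20 mm) reach 52 mm above the bench and the steel bolt slides between them along y.
- nest_pocket (a point): Centre of the pocket floor, at (0, -45, 12) mm in the nest; axes as the nest. The module goes in with its length along x: 67 mm between end lips (6 mm thick, only 7 mm high above the floor), 48 mm between side cheeks (8 mm thick, 34 mm high, taller than the module), so hold it by its ends, fingertips above the lips. Beyond the lips lies flat base plate at floor height.
- lock (a joint): Bolt travel, m: 0 = drawn back at its open stop, 0.045 = home at its lock stop, over the module. Grows towards the nest's -y. Starts part-way, stays where left (about 3 N friction). The bolt is a steel bar 24 mm wide, 6 mm thick, underside 32 mm above the pocket floor (2 mm over a seated module), through a slot in the +y cheek; its tip is 67 mm to -y of the grip's centre.
- lock_grip (a point): Centre of the bolt's black upright grip, a block 22 mm (nest x) x 16 mm (nest y) x 32 mm high; this point is 16 mm below its top, 66 mm above the bench, and moves with the bolt. Its foot is 2 mm below the tops of the steel strips beside it. Pinch it from above across its 22 mm or push it.
- driver: Screwdriver, 170 mm, lying on the bench beyond the work; leave it alone. Origin near its middle, x along it.
- parts_bin: Red open plastic bin, 80 x 120 x 50 mm high, standing on the bench beyond the work; leave it alone. Origin at the centre of its underside.
There are look-alikes about, which are no part of the job. Leave any brown or purple look-alike of the module alone.

How it is judged:
By the outcome, as a careful person would: the job done as asked, in the order asked, and still so for the second after the job is handed in, with the robot touching nothing.
It also fails if it takes over 72 s, if anything falls off the work surface, if the arm or the gripper's body presses on something with over 40 N, if the wrist force passes 120 N, or if a joint passes its speed limit or range.

## Working session

There is one attempt and no reset: what is moved stays moved. The work goes in short steps, Python scripts to look and compute and a tool call to move; the robot and the scene stay as the last step left them, time stands still between calls to the robot, and variables do not carry over. Pictures are saved under pics/ and viewed, at most 10 in all, crops included, and the job is handed in when it is done.

Besides the shell and the picture viewer there is one more tool, called as a command line: name --pt "numbers of a row" for each row, then --argument value for the rest. carry_out: Moves the arm, as the interface text tells. Its arguments: {"type":"object","properties":{"deltas":{"type":"array"},"newtons":{"type":"number"}},"required":["deltas"]}

```bash
ls; mkdir -p pics; cat > h.py <<'E'
import numpy as np, cv2
from scipy.spatial.transform import Rotation as Rn
from station import robot
def cam(n):
    s=robot.observe(); c=robot.camera(n)
    if n=="wrist":
        T=np.eye(4); T[:3,:3]=Rn.from_rotvec(s["tcp_rot"]).as_matrix(); T[:3,3]=s["position"]
        M=np.linalg.inv(T@np.array(c["mount"])); c["R"],c["t"]=M[:3,:3],M[:3,3]
    return c
def save(c,n): cv2.imwrite(f"pics/{n}.png",np.array(c["frame"])[:,:,::-1])
def P(c): return np.array(c["camera_matrix"])@np.c_[np.array(c["R"]),np.array(c["t"])]
def proj(c,X): q=P(c)@np.r_[X,1]; return q[:2]/q[2]
def onz(c,uv,z):
    A=P(c); H=np.c_[A[:,0],A[:,1],A[:,2]*z+A[:,3]]; q=np.linalg.solve(H,[uv[0],uv[1],1]); return q[:2]/q[2]
def tri(c1,u1,c2,u2):
    q=cv2.triangulatePoints(P(c1),P(c2),np.array(u1,float).reshape(2,1),np.array(u2,float).reshape(2,1)); return (q[:3]/q[3]).ravel()
E
python3 - <<'E'
from h import *
np.set_printoptions(precision=3,suppress=True)
s=robot.observe(); print({k:np.round(v,3) for k,v in s.items()})
cs={n:cam(n) for n in("side","top","wrist")}
for n,c in cs.items():
    save(c,n+"0"); print(n,-np.array(c["R"]).T@np.array(c["t"]))
    for o in("module","spare","tray","nest","nest_pocket","lock_grip"):
        r=robot.pinpoint(o,c); print(o,[(np.round(d["uv"],1),round(d["p"],2)) for d in r[:4]])
E
```

```text
pics
{'t': np.float64(0.0), 'joint_positions': array([-1.324,  0.399,  0.045,  1.538, -0.019,  1.207, -0.051]), 'qd': array([-0.001,  0.   ,  0.   , -0.   , -0.001,  0.   , -0.   ]), 'effort': array([ -0.   , -47.512,   1.364, -25.421,   0.011,   0.01 ,   0.   ]), 'position': array([0.22 , 0.611, 0.23 ]), 'tcp_rot': array([-0.54 , -3.095,  0.003]), 'force': array([-0.165, -0.487,  0.003]), 'moment': array([-0.004,  0.039,  0.006]), 'finger_force': np.float64(0.0), 'gripper_width': np.float64(0.999)}
side [ 0.409 -0.656  0.717]
module [(array([307.3, 194.6]), 0.72), (array([296.5, 232.4]), 0.71), (array([206.4, 192.6]), 0.65), (array([260.1, 204.5]), 0.64)]
spare []
tray [(array([259.2, 199.8]), 0.87)]
nest [(array([334.9, 361.9]), 0.86), (array([254.7, 188.6]), 0.75), (array([256.8, 201.7]), 0.18)]
nest_pocket [(array([339.2, 378.6]), 0.89)]
lock_grip [(array([333.8, 324.9]), 0.85), (array([261.9, 206.3]), 0.19)]
top [0.322 0.001 1.364]
module [(array([275.4, 253.5]), 0.94), (array([218. , 234.1]), 0.94), (array([184.5, 334. ]), 0.78), (array([228.2, 284.3]), 0.66)]
spare [(array([193.5, 288.6]), 0.77)]
tray [(array([210.2, 286.2]), 0.72)]
nest [(array([421.9, 261.4]), 0.63)]
nest_pocket [(array([443. , 259.7]), 0.79), (array([194.5, 286.8]), 0.56)]
lock_grip [(array([415.5, 252.2]), 0.56)]
wrist [0.149 0.637 0.372]
module []
spare []
tray []
nest []
nest_pocket []
lock_grip []
```

View pics/top0.png

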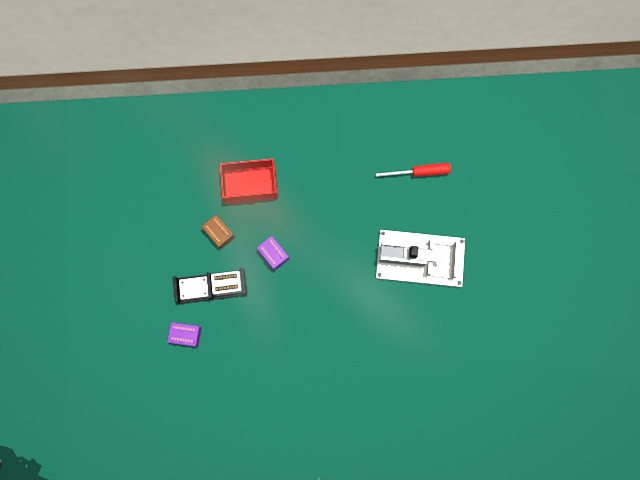

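View pics/side0.png

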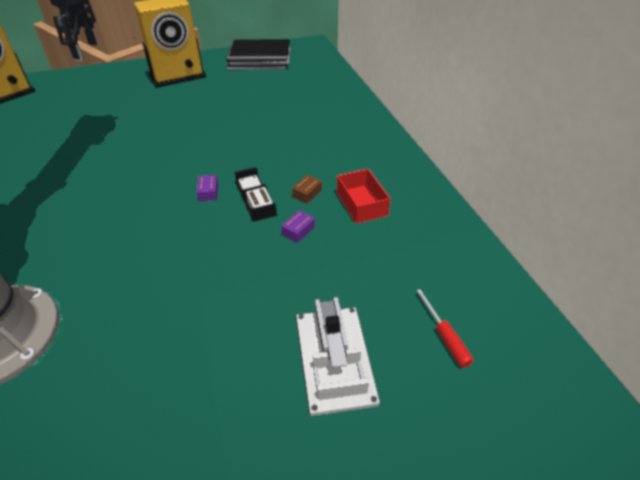

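The top view shows the nest (grip about 414,252; pocket about 440,260, to the right). It also shows the tray (210,286), with the striped tall module in its right bay (227,284) and the low one on the left (193,289). The purple and brown boxes are decoys. The side view agrees (grip 333,325; tall module 259,197).

```bash
python3 - <<'E'
from h import *
np.set_printoptions(precision=4,suppress=True)
c=cam("top"); d=cam("side")
print(onz(c,(226.5,283.5),.034),onz(c,(193.5,288.6),.018),"tray ang",np.degrees(np.arctan2(*(onz(c,(226.5,283.5),.034)-onz(c,(193.5,288.6),.018))[::-1])))
# nest base-plate corners (z .012), top camera
g=cv2.cvtColor(c["frame"],cv2.COLOR_RGB2GRAY)
m=((c["frame"].min(2)>140)).astype(np.uint8); m[:, :350]=0; m[:200]=0; m[320:]=0
m=cv2.morphologyEx(m,cv2.MORPH_CLOSE,np.ones((9,9)))
k=max(cv2.findContours(m,0,2)[0],key=cv2.contourArea); r=cv2.minAreaRect(k); print(r)
b=np.array([onz(c,p,.012) for p in cv2.boxPoints(r)]);print(b,b.mean(0))
for a,e in zip(b,np.roll(b,-1,0)): print(np.linalg.norm(e-a),np.degrees(np.arctan2(*(e-a)[::-1])))
print("grip",tri(c,(414,250),d,(333,325)),onz(c,(414,250),.082), onz(d,(332.5,321),.082))
print("module",tri(c,(226.5,283.5),d,(259.5,196.5)))
s=robot.observe(); print(Rn.from_rotvec(s["tcp_rot"]).as_matrix()); print(cam("wrist")["mount"])
E
```

```text
[0.5282 0.1946] [0.5236 0.2694] tray ang -86.53919821879862
((420.77618408203125, 257.7934875488281), (87.54541015625, 49.17322540283203), 5.8263421058654785)
[[ 0.525  -0.129 ]
 [ 0.6347 -0.1486]
 [ 0.6029 -0.3409]
 [ 0.494  -0.3182]] [ 0.5641 -0.2342]
0.11152966520498966 -10.152237621500962
0.1949316082256156 -99.40674565959301
0.11120097145925353 168.22542437595325
0.19178892821817123 80.71699368007573
grip [ 0.5714 -0.2123  0.064 ] [ 0.5687 -0.2094] [ 0.5676 -0.2169]
module [0.5308 0.1948 0.0323]
[[-0.9408  0.3389  0.0001]
 [ 0.3389  0.9408  0.0001]
 [-0.      0.0001 -1.    ]]
[[-0.0004 -0.956  -0.2933  0.0754]
 [ 1.     -0.0004 -0.0002 -0.0001]
 [ 0.0001 -0.2933  0.956  -0.1416]
 [ 0.      0.      0.      1.    ]]
```

```bash
cat > plan.py <<'E'
# plan.py x y z psi grip nrows : psi = world angle (deg) of the tool's x axis
import sys
from h import *
def yaw(s):
    R=Rn.from_rotvec(s["tcp_rot"]).as_matrix(); return np.degrees(np.arctan2(R[1,0],R[0,0]))
def plan(p0,a0,p1,a1,g,n):
    rows=[]; p=np.array(p0,float); a=a0; p1=np.array(p1,float)
    for i in range(n,0,-1):
        d=(p1-p)/i; t=round(-((a1-a+180)%360-180)/i,1); r=np.radians(a)
        l=np.array([d[0]*np.cos(r)+d[1]*np.sin(r),d[0]*np.sin(r)-d[1]*np.cos(r),-d[2]]).round(3)+0.
        p=p+[l[0]*np.cos(r)+l[1]*np.sin(r),l[0]*np.sin(r)-l[1]*np.cos(r),-l[2]]; a-=t
        rows.append([g]+[float(v) for v in l]+[t])
    return rows,p,a
if __name__=="__main__":
    s=robot.observe(); p,a=s["position"],yaw(s); v=[float(q) for q in sys.argv[1:]]
    for k in range(0,len(v),6):
        x,y,z,ps,g,n=v[k:k+6]; rows,p,a=plan(p,a,(x,y,z),ps,g,int(n))
        for r in rows: print(r)
        print("->",np.round(p,4),round(a,2))
E
python3 plan.py .52 .27 .25 93.5 1 15
```

```text
[1.0, -0.027, -0.015, -0.001, np.float64(4.4)]
[1.0, -0.028, -0.013, -0.001, np.float64(4.4)]
[1.0, -0.028, -0.01, -0.001, np.float64(4.5)]
[1.0, -0.029, -0.008, -0.001, np.float64(4.4)]
[1.0, -0.03, -0.006, -0.001, np.float64(4.5)]
[1.0, -0.03, -0.004, -0.001, np.float64(4.4)]
[1.0, -0.03, -0.001, -0.001, np.float64(4.5)]
[1.0, -0.03, 0.001, -0.001, np.float64(4.4)]
[1.0, -0.03, 0.004, -0.002, np.float64(4.5)]
[1.0, -0.03, 0.006, -0.001, np.float64(4.4)]
[1.0, -0.029, 0.008, -0.002, np.float64(4.5)]
[1.0, -0.028, 0.01, -0.001, np.float64(4.4)]
[1.0, -0.028, 0.013, -0.002, np.float64(4.5)]
[1.0, -0.027, 0.014, -0.001, np.float64(4.4)]
[1.0, -0.025, 0.017, -0.002, np.float64(4.5)]
-> [0.5202 0.27   0.2503] 93.49
```

carry_out --pt "1 -0.027 -0.015 -0.001 4.4" --pt "1 -0.028 -0.013 -0.001 4.4" --pt "1 -0.028 -0.01 -0.001 4.5" --pt "1 -0.029 -0.008 -0.001 4.4" --pt "1 -0.03 -0.006 -0.001 4.5"

```text
t: 1.62
position: [0.3214, 0.4962, 0.2365]
tcp_rot: [-1.131, -2.931, -0.001]
force: [0.7, 0.5, -0.0]
gripper_width: 1.002
finger_force: 0.0
```

carry_out --pt "1 -0.03 -0.004 -0.001 4.4" --pt "1 -0.03 -0.001 -0.001 4.5" --pt "1 -0.03 0.001 -0.001 4.4" --pt "1 -0.03 0.004 -0.002 4.5" --pt "1 -0.03 0.006 -0.001 4.4"

```text
t: 2.03
position: [0.4214, 0.3828, 0.2428]
tcp_rot: [-1.674, -2.658, -0.001]
force: [1.2, 0.7, -0.7]
gripper_width: 0.996
finger_force: 0.0
```

carry_out --pt "1 -0.029 0.008 -0.002 4.5" --pt "1 -0.028 0.01 -0.001 4.4" --pt "1 -0.028 0.013 -0.002 4.5" --pt "1 -0.027 0.014 -0.001 4.4" --pt "1 -0.025 0.017 -0.002 4.5"

```text
t: 2.45
position: [0.5209, 0.2686, 0.2505]
tcp_rot: [-2.157, -2.284, -0.0]
force: [1.1, 0.1, 0.4]
gripper_width: 0.998
finger_force: 0.0
```

carry_out --pt "1 0 0 0 0" --pt "1 0 0 0 0" --pt "1 0 0 0 0" --pt "1 0 0 0 0" --pt "1 0 0 0 0"

```text
t: 2.87
position: [0.5193, 0.2715, 0.2502]
tcp_rot: [-2.149, -2.291, -0.0]
force: [0.1, 0.1, 0.7]
gripper_width: 0.999
finger_force: 0.0
```

```bash
python3 - <<'E'
from h import *
import pickle
np.set_printoptions(precision=4,suppress=True)
c=cam("wrist"); save(c,"w1"); s=robot.observe(); print(s["position"],s["tcp_rot"])
pickle.dump(c,open("c1.pkl","wb"))
for o in("module","spare","tray"):
    r=robot.pinpoint(o,c); print(o,[(np.round(d["uv"],1),round(d["p"],2),onz(c,d["uv"],.004)) for d in r[:4]])
E
python3 plan.py .57 -.15 .28 80 1 14
```

```text
[0.5194 0.2713 0.2502] [-2.1492 -2.2905 -0.    ]
module [(array([425.8, 258.2]), 0.83, array([0.6511, 0.2176])), (array([371.1, 339.2]), 0.81, array([0.5957, 0.0984])), (array([245.7, 187. ]), 0.81, array([0.4282, 0.2914])), (array([329.9, 269.8]), 0.7, array([0.5334, 0.1946]))]
spare [(array([330.7, 210.7]), 0.85, array([0.529 , 0.2697]))]
tray [(array([327.9, 237.9]), 0.9, array([0.528, 0.236])), (array([496.8, 318.1]), 0.26, array([0.7572, 0.1407]))]
[1.0, -0.03, 0.002, -0.002, np.float64(1.0)]
[1.0, -0.03, 0.002, -0.002, np.float64(1.0)]
[1.0, -0.03, 0.003, -0.002, np.float64(1.0)]
[1.0, -0.03, 0.003, -0.002, np.float64(1.0)]
[1.0, -0.03, 0.004, -0.002, np.float64(1.0)]
[1.0, -0.03, 0.004, -0.002, np.float64(1.0)]
[1.0, -0.03, 0.005, -0.002, np.float64(0.9)]
[1.0, -0.03, 0.005, -0.002, np.float64(1.0)]
[1.0, -0.03, 0.006, -0.002, np.float64(0.9)]
[1.0, -0.03, 0.006, -0.002, np.float64(1.0)]
[1.0, -0.029, 0.007, -0.002, np.float64(0.9)]
[1.0, -0.029, 0.007, -0.003, np.float64(1.0)]
[1.0, -0.029, 0.008, -0.002, np.float64(0.9)]
[1.0, -0.03, 0.009, -0.003, np.float64(1.0)]
-> [ 0.5702 -0.1504  0.2803] 79.97
```

View pics/w1.png

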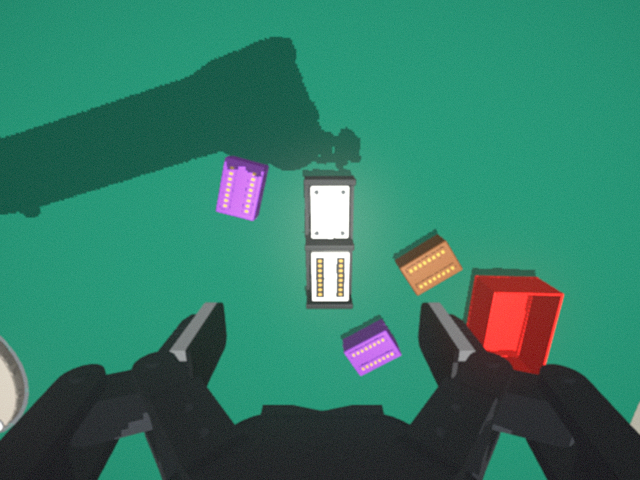

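The wrist view shows the tray with the tall module at (330,277) and the low one at (330,211). The purple and brown boxes are clear of the grasp zone. Next is the nest.

carry_out --pt "1 -0.03 0.002 -0.002 1" --pt "1 -0.03 0.002 -0.002 1" --pt "1 -0.03 0.003 -0.002 1" --pt "1 -0.03 0.003 -0.002 1" --pt "1 -0.03 0.004 -0.002 1"

```text
t: 3.48
position: [0.538, 0.1192, 0.2605]
tcp_rot: [-2.25, -2.192, -0.001]
force: [0.4, 0.2, -0.2]
gripper_width: 1.002
finger_force: 0.0
```

carry_out --pt "1 -0.03 0.004 -0.002 1" --pt "1 -0.03 0.005 -0.002 0.9" --pt "1 -0.03 0.005 -0.002 1" --pt "1 -0.03 0.006 -0.002 0.9" --pt "1 -0.03 0.006 -0.002 1"

```text
t: 3.9
position: [0.5551, -0.0322, 0.2706]
tcp_rot: [-2.34, -2.096, -0.001]
force: [0.7, -0.2, -0.3]
gripper_width: 0.998
finger_force: 0.0
```

carry_out --pt "1 -0.029 0.007 -0.002 0.9" --pt "1 -0.029 0.007 -0.003 1" --pt "1 -0.029 0.008 -0.002 0.9" --pt "1 -0.03 0.009 -0.003 1" --pt "1 0 0 0 0"

```text
t: 4.32
position: [0.5693, -0.1594, 0.2814]
tcp_rot: [2.414, 2.001, -0.004]
force: [-0.4, -0.7, -0.2]
gripper_width: 1.003
finger_force: 0.0
```

carry_out --pt "1 0 0 0 0" --pt "1 0 0 0 0" --pt "1 0 0 0 0" --pt "1 0 0 0 0" --pt "1 0 0 0 0"

```text
t: 4.73
position: [0.5703, -0.1497, 0.2802]
tcp_rot: [-2.406, -2.02, -0.001]
force: [-0.8, -0.4, 0.8]
gripper_width: 1.005
finger_force: 0.0
```

```bash
python3 - <<'E'
from h import *
import pickle
np.set_printoptions(precision=4,suppress=True)
c=cam("wrist"); save(c,"w2"); s=robot.observe(); print(s["position"],s["tcp_rot"])
pickle.dump(c,open("c2.pkl","wb"))
for o,z in(("nest",0),("nest_pocket",.012),("lock_grip",.066)):
    r=robot.pinpoint(o,c); print(o,[(np.round(d["uv"],1),round(d["p"],2),onz(c,d["uv"],z)) for d in r[:4]])
E
```

```text
[ 0.5702 -0.15    0.2802] [-2.4063 -2.0191 -0.0005]
nest [(array([333. , 266.2]), 0.89, array([ 0.5694, -0.2368]))]
nest_pocket [(array([332.3, 300. ]), 0.69, array([ 0.5608, -0.2807])), (array([333.1, 264.2]), 0.6, array([ 0.5704, -0.2295]))]
lock_grip [(array([331.7, 264.1]), 0.87, array([ 0.5705, -0.2088]))]
```

View pics/w2.png

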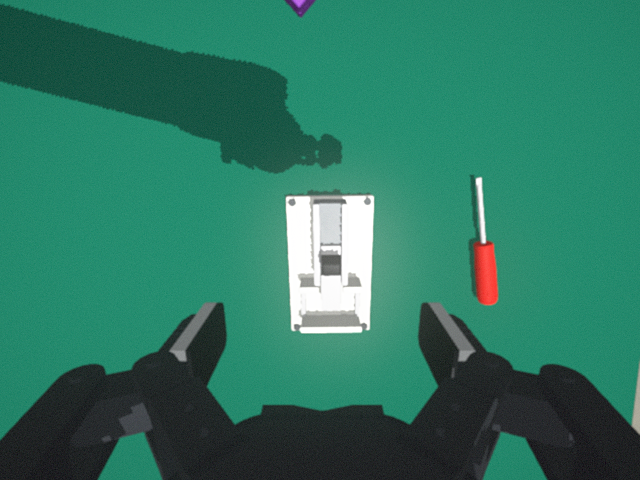

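The wrist view shows the nest square to the tool: plate corners about (287,196), (375,196), (370,331) and (293,331), grip top at (331,265), and pocket near (331,300). The fingers are clear of it.

```bash
cat > nestfit.py <<'E'
from h import *
import pickle
def plate(c):
    f=np.array(c["frame"]).astype(int); m=((f[:,:,0]>110)&(abs(f[:,:,0]-f[:,:,1])<60)).astype(np.uint8)
    m=cv2.morphologyEx(m,cv2.MORPH_CLOSE,np.ones((25,25)))
    k=[q for q in cv2.findContours(m,0,2)[0] if cv2.pointPolygonTest(q,(331,270),True)>-200]
    k=max(k,key=cv2.contourArea); p=np.array([onz(c,q[0],.012) for q in k]).astype(np.float32)
    return cv2.minAreaRect(p)
E
python3 - <<'E'
from nestfit import *
np.set_printoptions(precision=4,suppress=True)
c=pickle.load(open("c2.pkl","rb")); print(plate(c))
f=np.array(c["frame"])
for r in (230,285,315): print(r,f[r,278:384:3,0])
cv2.imwrite("pics/w2c.png",cv2.resize(f[185:340,270:390,::-1],None,fx=5,fy=5,interpolation=cv2.INTER_CUBIC)[:,:])
for uv in((287,195.5),(375,195.5),(370.5,331.5),(293,331.5)): print(onz(c,uv,.012))
E
python3 plan.py .5715 -.208 .18 80 1 6
```

```text
((0.5650322437286377, -0.23449188470840454), (0.1959782987833023, 0.11212708801031113), 80.70574951171875)
230 [ 66  68  79 236 255 255 255 255 255 254 255 182 252 255 216 215 209 215
 216 216 216 178 255 253 255 255 255 255 255 255 255 255  79  80  80  79]
285 [ 74  70  73  66 255 254 254 248 148 149 149 149 178 244 214 252 252 252
 253 253 253 249 224 176 153 153 152 152 254 254 255 129  87  84  84  76]
315 [ 61  61  65  70 123 255 253 218 179 150 156 157 158 162 162 152 156 155
 154 154 154 150 149 152 150 149 169 255 253 254 255  69  82  76  74  71]
[ 0.529 -0.13 ]
[ 0.6364 -0.1489]
[ 0.6058 -0.3383]
[ 0.4982 -0.3194]
[1.0, -0.009, 0.002, 0.017, np.float64(-0.0)]
[1.0, -0.009, 0.002, 0.017, np.float64(-0.0)]
[1.0, -0.01, 0.002, 0.017, np.float64(-0.0)]
[1.0, -0.009, 0.002, 0.016, np.float64(-0.0)]
[1.0, -0.01, 0.002, 0.017, np.float64(-0.0)]
[1.0, -0.009, 0.001, 0.016, np.float64(-0.1)]
-> [ 0.5712 -0.2078  0.1803] 80.04
```

carry_out --pt "1 -0.009 0.002 0.017 0" --pt "1 -0.009 0.002 0.017 0" --pt "1 -0.01 0.002 0.017 0" --pt "1 -0.009 0.002 0.016 0" --pt "1 -0.01 0.002 0.017 0"

```text
t: 5.35
position: [0.572, -0.1993, 0.1957]
tcp_rot: [2.408, 2.018, 0.001]
force: [-0.9, -0.4, 0.3]
gripper_width: 1.004
finger_force: 0.0
```

carry_out --pt "1 -0.009 0.001 0.016 0" --pt "1 0 0 0 0" --pt "1 0 0 0 0" --pt "1 0 0 0 0" --pt "1 0 0 0 0"

```text
t: 5.77
position: [0.5722, -0.2076, 0.1816]
tcp_rot: [2.406, 2.018, 0.003]
force: [-0.2, -0.5, -0.4]
gripper_width: 1.004
finger_force: 0.0
```

```bash
python3 - <<'E'
from nestfit import *
np.set_printoptions(precision=4,suppress=True)
a=pickle.load(open("c2.pkl","rb"))
c=cam("wrist"); save(c,"w3"); s=robot.observe(); print(s["position"],s["tcp_rot"]); pickle.dump(c,open("c3.pkl","wb"))
ua=(331.7,264.1)
for o,z in(("nest",0),("nest_pocket",.012),("lock_grip",.066)):
    r=robot.pinpoint(o,c); print(o,[(np.round(d["uv"],1),round(d["p"],2),onz(c,d["uv"],z)) for d in r[:4]])
    if o=="lock_grip" and r: print("tri",tri(a,ua,c,r[0]["uv"]))
try: print(plate(c))
except Exception as e: print(e)
E
python3 plan.py .5705 -.2088 .058 80.2 1 6
```

```text
[ 0.5721 -0.2076  0.1816] [2.4061 2.0177 0.003 ]
nest [(array([320.8, 248.9]), 0.9, array([ 0.5657, -0.2364]))]
nest_pocket [(array([323.3, 289.7]), 0.73, array([ 0.5612, -0.2764]))]
lock_grip [(array([320.8, 242.9]), 0.81, array([ 0.5704, -0.2104]))]
tri [ 0.5696 -0.2159  0.0473]
((0.5651472210884094, -0.23509469628334045), (0.19447201490402222, 0.11096292734146118), 80.536865234375)
[1.0, 0.0, 0.0, 0.021, np.float64(-0.0)]
[1.0, 0.0, 0.0, 0.02, np.float64(-0.1)]
[1.0, 0.0, 0.0, 0.021, np.float64(-0.0)]
[1.0, 0.0, 0.0, 0.02, np.float64(-0.1)]
[1.0, -0.001, 0.0, 0.021, np.float64(-0.0)]
[1.0, 0.0, -0.001, 0.02, np.float64(-0.1)]
-> [ 0.5705 -0.2086  0.0581] 80.24
```

View pics/w3.png

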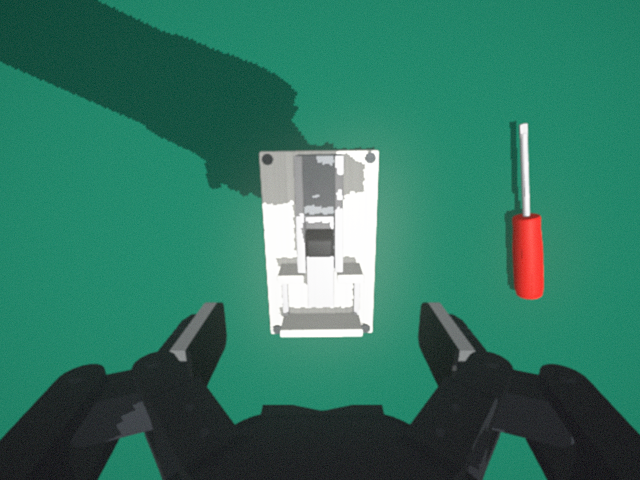

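The closer view shows the grip at (320,240) between the strips, well centred between the fingers. I'm lowering onto it and pinching.

carry_out --pt "0.2 0 0 0.021 0" --pt "0.2 0 0 0.02 -0.1" --pt "0.2 0 0 0.021 0" --pt "0.2 0 0.001 0.02 -0.1" --pt "0.2 -0.002 0 0.02 -0.2"

```text
t: 6.38
position: [0.5724, -0.2095, 0.0777]
tcp_rot: [2.4, 2.027, 0.002]
force: [0.5, 0.7, -0.3]
gripper_width: 0.598
finger_force: 0.0
```

carry_out --pt "0.2 0 0 0.01 0" --pt "0.2 0 0 0.01 0" --pt "0.2 0 0 0 0" --pt "0.2 0 0 0 0" --pt "0.2 0 0 0 0"

```text
t: 6.8
position: [0.5727, -0.2107, 0.0594]
tcp_rot: [2.4, 2.024, 0.002]
force: [1.1, -0.1, 1.0]
gripper_width: 0.6
finger_force: 0.0
```

carry_out --pt "-1 0 0 0 0" --pt "-1 0 0 0 0" --pt "-1 0 0 0 0" --pt "-1 0 0 0 0" --pt "-1 0 0 0 0" --newtons 30

```text
t: 7.22
position: [0.5699, -0.2101, 0.0591]
tcp_rot: [-2.399, -2.023, 0.002]
force: [-5.4, 1.9, 6.9]
gripper_width: 0.248
finger_force: 31.7
```

carry_out --pt "-1 0 0 0 0" --pt "-1 0 0 0 0" --pt "-1 0 0 0 0" --pt "-1 0 0 0 0" --pt "-1 0 0 0 0"

```text
t: 7.63
position: [0.5699, -0.2101, 0.0591]
tcp_rot: [-2.399, -2.023, 0.002]
force: [-4.9, 2.2, 5.9]
gripper_width: 0.252
finger_force: 31.7
```

carry_out --pt "-1 0.003 -0.003 0 0" --pt "-1 0.004 0 0 0" --pt "-1 0.004 0 0 0" --pt "-1 0.004 0 0 0" --pt "-1 0.004 0 0 0"

```text
t: 8.05
position: [0.5729, -0.1915, 0.0591]
tcp_rot: [2.4, 2.024, 0.001]
force: [0.9, -3.5, 4.3]
gripper_width: 0.249
finger_force: 31.5
```

carry_out --pt "-1 0.003 0 0 0" --pt "-1 0.002 0 0 0" --pt "-1 0 0 0 0" --pt "-1 0 0 0 0" --pt "-1 0 0 0 0"

```text
t: 8.47
position: [0.5739, -0.1855, 0.0591]
tcp_rot: [2.4, 2.026, 0.003]
force: [0.1, -1.1, 6.0]
gripper_width: 0.249
finger_force: 31.6
```

carry_out --pt "-1 0.003 0 0 0" --pt "-1 0.003 0 0 0" --pt "-1 0.003 0 0 0" --pt "-1 0 0 0 0" --pt "-1 0 0 0 0"

```text
t: 8.88
position: [0.5748, -0.1795, 0.0591]
tcp_rot: [2.399, 2.022, -0.001]
force: [0.2, -6.9, 5.4]
gripper_width: 0.253
finger_force: 31.5
```

carry_out --pt "-1 0.002 0 0 0" --pt "-1 0.002 0 0 0" --pt "-1 0.002 0 0 0" --pt "-1 0 0 0 0" --pt "-1 0 0 0 0"

```text
t: 9.3
position: [0.5748, -0.1794, 0.0591]
tcp_rot: [2.397, 2.015, -0.009]
force: [1.2, -15.5, 0.1]
gripper_width: 0.251
finger_force: 31.0
```

carry_out --pt "-1 -0.003 0 0 0" --pt "-1 -0.003 0 0 0" --pt "-1 0 0 0 0" --pt "0.2 0 0 0 0" --pt "0.2 0 0 0 0"

```text
t: 9.72
position: [0.5735, -0.1752, 0.0574]
tcp_rot: [-2.398, -2.024, -0.0]
force: [-0.2, 1.5, -0.8]
gripper_width: 0.525
finger_force: 0.0
```

carry_out --pt "0.2 0 0 0 0" --pt "0.2 0 0 -0.01 0" --pt "0.2 0 0 -0.03 0" --pt "0.2 0 0 -0.04 0" --pt "0.2 0 0 -0.04 0"

```text
t: 10.13
position: [0.5732, -0.1762, 0.1791]
tcp_rot: [-2.399, -2.024, 0.003]
force: [0.5, 0.6, 0.6]
gripper_width: 0.595
finger_force: 0.0
```

```bash
python3 plan.py .531 .225 .17 93.4 1 13
```

```text
[1.0, 0.03, -0.008, 0.001, np.float64(-1.0)]
[1.0, 0.03, -0.008, 0.001, np.float64(-1.0)]
[1.0, 0.03, -0.007, 0.001, np.float64(-1.0)]
[1.0, 0.03, -0.007, 0.001, np.float64(-1.0)]
[1.0, 0.03, -0.006, 0.001, np.float64(-1.0)]
[1.0, 0.031, -0.006, 0.001, np.float64(-1.0)]
[1.0, 0.031, -0.005, 0.0, np.float64(-1.0)]
[1.0, 0.031, -0.005, 0.001, np.float64(-1.0)]
[1.0, 0.031, -0.004, 0.0, np.float64(-1.0)]
[1.0, 0.031, -0.004, 0.001, np.float64(-1.0)]
[1.0, 0.031, -0.003, 0.0, np.float64(-1.0)]
[1.0, 0.03, -0.003, 0.001, np.float64(-1.0)]
[1.0, 0.031, -0.002, 0.0, np.float64(-1.1)]
-> [0.5309 0.2251 0.1701] 93.41
```

carry_out --pt "1 0.03 -0.008 0 -1" --pt "1 0.03 -0.008 0 -1" --pt "1 0.03 -0.007 0 -1" --pt "1 0.03 -0.007 0 -1" --pt "1 0.03 -0.006 0 -1"

```text
t: 10.55
position: [0.5581, -0.0217, 0.1789]
tcp_rot: [-2.309, -2.129, -0.001]
force: [1.5, 0.3, -0.2]
gripper_width: 1.006
finger_force: 0.0
```

carry_out --pt "1 0.031 -0.006 0.001 -1" --pt "1 0.031 -0.005 0 -1" --pt "1 0.031 -0.005 0.001 -1" --pt "1 0.031 -0.004 0 -1" --pt "1 0.031 -0.004 0.001 -1"

```text
t: 10.97
position: [0.5414, 0.1343, 0.1759]
tcp_rot: [-2.214, -2.228, -0.001]
force: [0.9, 0.0, 0.3]
gripper_width: 0.999
finger_force: 0.0
```

carry_out --pt "1 0.031 -0.003 0 -1" --pt "1 0.03 -0.003 0.001 -1" --pt "1 0.031 -0.002 0 -1.1" --pt "1 0 0 0 0" --pt "1 0 0 0 0"

```text
t: 11.38
position: [0.5309, 0.227, 0.1744]
tcp_rot: [-2.148, -2.291, 0.0]
force: [-0.0, -0.5, -0.5]
gripper_width: 1.001
finger_force: 0.0
```

carry_out --pt "1 0 0 0 0" --pt "1 0 0 0 0" --pt "1 0 0 0 0" --pt "1 0 0 0 0" --pt "1 0 0 0 0"

```text
t: 11.8
position: [0.5323, 0.223, 0.1744]
tcp_rot: [2.157, 2.284, 0.0]
force: [0.8, 0.2, 0.3]
gripper_width: 1.0
finger_force: 0.0
```

```bash
cat > look.py <<'E'
import sys
from nestfit import *
from plan import yaw
np.set_printoptions(precision=4,suppress=True)
def brights(c,z,area=1500):
    f=np.array(c["frame"]).astype(int); m=((f.min(2)>120)&(f.max(2)-f.min(2)<60)).astype(np.uint8)
    m=cv2.morphologyEx(m,cv2.MORPH_CLOSE,np.ones((15,15)))
    m[330:, :230]=0; m[330:,410:]=0
    for k in cv2.findContours(m,0,2)[0]:
        if cv2.contourArea(k)>area:
            p=np.array([onz(c,q[0],z) for q in k]).astype(np.float32); r=cv2.minAreaRect(p); print("blob z",z,np.array(r[0]),np.array(r[1]),round(r[2],2),cv2.boundingRect(k))
if __name__=="__main__":
    c=cam("wrist"); n=sys.argv[1]; save(c,n); s=robot.observe(); print(s["position"],yaw(s)); pickle.dump(c,open(n+".pkl","wb"))
    for o in ("module",):
        for d in robot.pinpoint(o,c)[:4]: print(o,np.round(d["uv"],1),round(d["p"],2),onz(c,d["uv"],float(sys.argv[2])))
    brights(c,float(sys.argv[2])+.030)
E
python3 look.py w4 .004
python3 - <<'E'
from look import *
a=pickle.load(open("c1.pkl","rb")); brights(a,.034,500)
E
```

```text
[0.5323 0.2233 0.1744] 93.31905739071013
module [318.9 249.5] 0.94 [0.5302 0.1965]
module [211.7 144.6] 0.92 [0.4281 0.2904]
module [442.3 235.5] 0.62 [0.65   0.2178]
module [376.1 339.9] 0.56 [0.5976 0.0973]
blob z 0.034 [0.5314 0.2341] [0.0472 0.1348] 3.29 (295, 138, 55, 153)
blob z 0.034 [0.5945 0.0952] [0.0605 0.0375] 35.7 (345, 340, 57, 36)
blob z 0.034 [0.5292 0.2349] [0.0513 0.1384] 5.17 (306, 185, 47, 117)
```

View pics/w4.png

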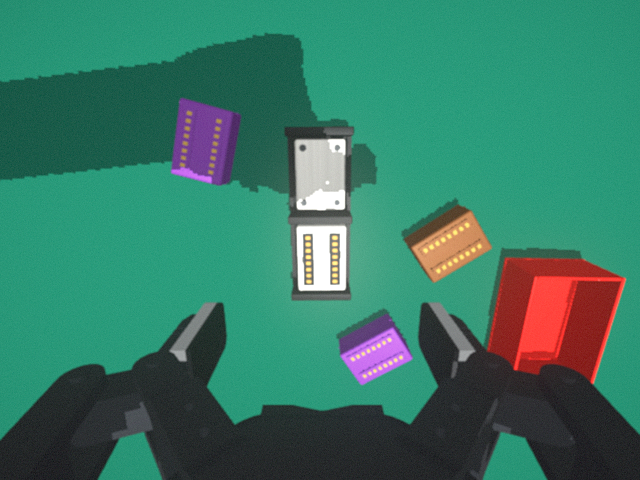

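```bash
python3 - <<'E'
from look import *
c=pickle.load(open("w4.pkl","rb")); a=pickle.load(open("c1.pkl","rb"))
f=np.array(c["frame"]).astype(int)
q=[(297,225),(346,224),(348,290.5),(295.5,292)]
X=np.array([onz(c,u,.034) for u in q]); print(X,X.mean(0)); 
for i in range(4): e=X[(i+1)%4]-X[i]; print(np.linalg.norm(e),np.degrees(np.arctan2(e[1],e[0])))
for r in(235,260,285): print(f[r,288:356,0])
print(f[215:300,322,0])
q1=[(310.5,251),(350.5,251),(351.5,303),(309.5,303)]
print("tri",[tri(a,q1[i],c,q[i]) for i in range(4)])
E
python3 plan.py .5305 .1965 .06 93.4 1 6 .5305 .1965 .012 93.4 1 4
```

```text
[[0.5096 0.2277]
 [0.5524 0.231 ]
 [0.5592 0.1677]
 [0.5104 0.1633]] [0.5329 0.1974]
0.04292192236406734 4.485019655102113
0.06371647547135773 -83.82694961723719
0.048984064480702104 -174.91608561467004
0.06433692791248809 90.75759346746905
[ 67  70  78  94 100 108 100  88 151 255 255 255 255 255 247 142 104 131
 152 158 157 151 125 109 175 255 255 255 255 255 255 255 255 255 255 255
 255 255 255 255 255 222 126 119 154 186 197 197 174 141 117 157 255 255
 255 255 255 255 172 123 117 116  95  80  78  75  80  80]
[ 76  63  69  78  92 101 105  96  94 176 255 255 255 255 208 128 110 102
 118 120 119 123 117 108 107 196 255 255 255 255 255 255 255 255 255 255
 255 255 255 255 255 255 172 110 125 139 144 140 132 116 114 187 255 255
 255 255 255 251 159 119 117 103  86  84  80  80  84  83]
[ 68  66  68  65  68  67  57  64  57 100 222 255 255 255 255 255 254 252
 251 252 249 249 253 255 254 255 255 255 255 255 255 255 255 255 255 255
 255 255 255 255 255 255 255 255 255 255 255 255 255 255 255 255 255 255
 255 255 255 234 111  63  68  75  74  77  72  83  79  79]
[ 73  85  99 116 121 118 118
[... 251 characters left out ...]
 255 255 255
 255 255 255 201  79  67  73  96 108 106  96  96  89]
tri [array([0.5085, 0.2252, 0.0253]), array([0.5523, 0.2329, 0.0412]), array([0.5533, 0.193 , 0.0886]), array([0.5108, 0.1677, 0.0438])]
[1.0, -0.004, -0.001, 0.019, np.float64(-0.0)]
[1.0, -0.005, 0.0, 0.019, np.float64(-0.0)]
[1.0, -0.004, -0.001, 0.019, np.float64(-0.0)]
[1.0, -0.005, 0.0, 0.019, np.float64(-0.0)]
[1.0, -0.004, -0.001, 0.019, np.float64(-0.0)]
[1.0, -0.005, 0.0, 0.019, np.float64(-0.1)]
-> [0.5308 0.1964 0.0603] 93.44
[1.0, 0.0, 0.0, 0.012, np.float64(0.0)]
[1.0, 0.0, 0.0, 0.012, np.float64(0.0)]
[1.0, 0.0, 0.0, 0.012, np.float64(0.0)]
[1.0, 0.0, 0.0, 0.012, np.float64(0.0)]
-> [0.5308 0.1964 0.0123] 93.44
```

carry_out --pt "1 -0.004 -0.001 0.019 0" --pt "1 -0.005 0 0.019 0" --pt "1 -0.004 -0.001 0.019 0" --pt "1 -0.004 0 0.019 0" --pt "1 -0.004 0 0.019 0"

```text
t: 12.32
position: [0.5314, 0.2026, 0.0786]
tcp_rot: [-2.155, -2.286, -0.001]
force: [-0.9, 0.1, -0.3]
gripper_width: 1.0
finger_force: 0.0
```

carry_out --pt "1 -0.004 0 0.019 0" --pt "1 0 0 0.012 0" --pt "1 0 0 0.012 0" --pt "1 0 0 0.012 0" --pt "1 0 0 0.012 0"

```text
t: 12.73
position: [0.5321, 0.1996, 0.0118]
tcp_rot: [2.154, 2.287, 0.002]
force: [0.3, -0.2, -0.1]
gripper_width: 0.997
finger_force: 0.0
```

carry_out --pt "1 0 0 0 0" --pt "1 0 0 0 0" --pt "1 0 0 0 0" --pt "0.4 0 0 0 0" --pt "0.2 0 0 0 0"

```text
t: 13.15
position: [0.5322, 0.1992, 0.0131]
tcp_rot: [2.154, 2.286, 0.003]
force: [0.4, 0.0, 0.2]
gripper_width: 0.749
finger_force: 0.0
```

carry_out --pt "-1 0 0 0 0" --pt "-1 0 0 0 0" --pt "-1 0 0 0 0" --pt "-1 0 0 0 0" --pt "-1 0 0 0 0" --newtons 40

```text
t: 13.57
position: [0.5323, 0.1992, 0.013]
tcp_rot: [2.155, 2.286, 0.002]
force: [-1.0, -0.3, 5.5]
gripper_width: 0.505
finger_force: 42.7
```

carry_out --pt "-1 0 0 -0.01 0" --pt "-1 0 0 -0.02 0" --pt "-1 0 0 -0.025 0" --pt "-1 0 0 -0.025 0" --pt "-1 0 0 -0.01 0"

```text
t: 13.98
position: [0.533, 0.1992, 0.1053]
tcp_rot: [2.154, 2.285, 0.006]
force: [-0.1, 0.1, -1.9]
gripper_width: 0.506
finger_force: 42.0
```

```bash
python3 -c "
from h import *; s=robot.observe(); print(s['position'],s['force'],s['gripper_width'])"; python3 plan.py .53 .0 .10 170.5 -1 15 .53 0 .022 170.5 -1 5
```

```text
[0.53302318 0.19916725 0.10529708] [-0.11528228  0.14240184 -1.90190628] 0.5059232087302594
[-1.0, -0.013, -0.001, 0.0, np.float64(-5.1)]
[-1.0, -0.013, -0.002, 0.0, np.float64(-5.1)]
[-1.0, -0.013, -0.003, 0.0, np.float64(-5.1)]
[-1.0, -0.013, -0.004, 0.0, np.float64(-5.2)]
[-1.0, -0.012, -0.006, 0.0, np.float64(-5.1)]
[-1.0, -0.011, -0.007, 0.001, np.float64(-5.2)]
[-1.0, -0.011, -0.008, 0.0, np.float64(-5.1)]
[-1.0, -0.01, -0.009, 0.001, np.float64(-5.2)]
[-1.0, -0.009, -0.009, 0.0, np.float64(-5.1)]
[-1.0, -0.009, -0.01, 0.001, np.float64(-5.2)]
[-1.0, -0.008, -0.011, 0.0, np.float64(-5.1)]
[-1.0, -0.006, -0.012, 0.001, np.float64(-5.2)]
[-1.0, -0.005, -0.012, 0.0, np.float64(-5.1)]
[-1.0, -0.005, -0.012, 0.001, np.float64(-5.2)]
[-1.0, -0.003, -0.013, 0.0, np.float64(-5.1)]
-> [5.301e-01 1.000e-04 1.003e-01] 170.47
[-1.0, 0.0, 0.0, 0.016, np.float64(-0.0)]
[-1.0, 0.0, 0.0, 0.016, np.float64(-0.0)]
[-1.0, 0.0, 0.0, 0.015, np.float64(-0.0)]
[-1.0, 0.0, 0.0, 0.016, np.float64(-0.0)]
[-1.0, 0.0, 0.0, 0.015, np.float64(-0.0)]
-> [5.301e-01 1.000e-04 2.230e-02] 170.47
```

carry_out --pt "-1 -0.013 -0.001 0 -5.1" --pt "-1 -0.013 -0.002 0 -5.1" --pt "-1 -0.013 -0.003 0 -5.1" --pt "-1 -0.013 -0.004 0 -5.2" --pt "-1 -0.012 -0.006 0 -5.1"

```text
t: 14.4
position: [0.5304, 0.1316, 0.1016]
tcp_rot: [-1.588, -2.71, 0.002]
force: [-0.2, -0.1, -1.7]
gripper_width: 0.505
finger_force: 41.9
```

carry_out --pt "-1 -0.011 -0.007 0.001 -5.2" --pt "-1 -0.011 -0.008 0 -5.1" --pt "-1 -0.01 -0.009 0.001 -5.2" --pt "-1 -0.009 -0.009 0 -5.1" --pt "-1 -0.009 -0.01 0.001 -5.2"

```text
t: 14.82
position: [0.5286, 0.0655, 0.0986]
tcp_rot: [-0.943, -2.995, 0.001]
force: [-0.1, -0.1, -1.6]
gripper_width: 0.508
finger_force: 41.8
```

carry_out --pt "-1 -0.008 -0.011 0 -5.1" --pt "-1 -0.006 -0.012 0.001 -5.2" --pt "-1 -0.005 -0.012 0 -5.1" --pt "-1 -0.005 -0.012 0.001 -5.2" --pt "-1 -0.003 -0.013 0 -5.1"

```text
t: 15.23
position: [0.5278, -0.0007, 0.0965]
tcp_rot: [-0.253, -3.13, 0.0]
force: [-0.1, 0.8, -1.5]
gripper_width: 0.507
finger_force: 41.8
```

carry_out --pt "-1 0 0 0.016 0" --pt "-1 0 0 0.016 0" --pt "-1 0 0 0.015 0" --pt "-1 0 0 0.016 0" --pt "-1 0 0 0.015 0"

```text
t: 15.65
position: [0.5277, -0.0002, 0.0179]
tcp_rot: [-0.26, -3.129, 0.0]
force: [0.5, 0.2, -2.5]
gripper_width: 0.506
finger_force: 41.9
```

carry_out --pt "-1 0 0 0.005 0" --pt "-1 0 0 0 0" --pt "-1 0 0 0 0" --pt "-1 0 0 0 0" --pt "-1 0 0 0 0"

```text
t: 16.07
position: [0.5295, -0.0001, 0.0152]
tcp_rot: [0.26, 3.129, 0.001]
force: [0.3, 1.0, -2.6]
gripper_width: 0.505
finger_force: 41.8
```

carry_out --pt "-1 0 0 0.003 0" --pt "-1 0 0 0.002 0" --pt "-1 0 0 0.001 0" --pt "-1 0 0 0 0" --pt "-1 0 0 0 0"

```text
t: 16.48
position: [0.5289, -0.0, 0.009]
tcp_rot: [0.26, 3.131, 0.001]
force: [-1.6, 0.1, 5.3]
gripper_width: 0.507
finger_force: 42.6
```

carry_out --pt "-1 0 0 0.001 0" --pt "-1 0 0 0 0" --pt "-1 0 0 0 0" --pt "-1 0 0 0 0" --pt "-1 0 0 0 0"

```text
t: 16.9
position: [0.5289, -0.0, 0.009]
tcp_rot: [0.261, 3.131, 0.001]
force: [-4.4, 0.5, 13.6]
gripper_width: 0.505
finger_force: 43.7
```

carry_out --pt "-1 0 0 -0.001 0" --pt "0 0 0 0 0" --pt "0.7 0 0 0 0" --pt "0.7 0 0 0 0" --pt "0.7 0 0 0 0"

```text
t: 17.32
position: [0.5287, -0.0001, 0.0081]
tcp_rot: [0.26, 3.131, 0.0]
force: [-0.1, 0.5, 0.2]
gripper_width: 0.85
finger_force: 0.0
```

carry_out --pt "1 0 0 -0.015 0" --pt "1 0 0 -0.03 0" --pt "1 0 0 -0.04 0" --pt "1 0 0 -0.03 7" --pt "1 0 0 -0.025 7"

```text
t: 17.73
position: [0.5295, -0.0003, 0.1506]
tcp_rot: [0.649, 3.072, 0.002]
force: [1.3, -0.5, 0.4]
gripper_width: 0.998
finger_force: 0.0
```

```bash
python3 plan.py .529 .03 .17 80.5 1 11
```

```text
[1.0, 0.001, 0.003, -0.002, np.float64(6.9)]
[1.0, 0.001, 0.002, -0.002, np.float64(6.9)]
[1.0, 0.002, 0.002, -0.002, np.float64(6.9)]
[1.0, 0.002, 0.002, -0.002, np.float64(6.9)]
[1.0, 0.002, 0.002, -0.002, np.float64(6.9)]
[1.0, 0.002, 0.001, -0.002, np.float64(6.9)]
[1.0, 0.003, 0.001, -0.001, np.float64(6.8)]
[1.0, 0.003, 0.001, -0.002, np.float64(6.9)]
[1.0, 0.003, 0.0, -0.001, np.float64(6.8)]
[1.0, 0.002, 0.0, -0.002, np.float64(6.9)]
[1.0, 0.003, 0.0, -0.001, np.float64(6.8)]
-> [0.5288 0.03   0.1696] 80.54
```

carry_out --pt "1 0.001 0.003 -0.002 6.9" --pt "1 0.001 0.002 -0.002 6.9" --pt "1 0.002 0.002 -0.002 6.9" --pt "1 0.002 0.002 -0.002 6.9" --pt "1 0.002 0.002 -0.002 6.9"

```text
t: 18.15
position: [0.5288, 0.0138, 0.1581]
tcp_rot: [-1.531, -2.743, 0.0]
force: [0.5, 0.5, 0.4]
gripper_width: 1.005
finger_force: 0.0
```

carry_out --pt "1 0.002 0.001 -0.002 6.9" --pt "1 0.003 0.001 -0.001 6.8" --pt "1 0.003 0.001 -0.002 6.9" --pt "1 0.003 0 -0.001 6.8" --pt "1 0.002 0 -0.002 6.9"

```text
t: 18.57
position: [0.5274, 0.0275, 0.1659]
tcp_rot: [-2.271, -2.17, 0.001]
force: [-0.2, 0.4, -0.1]
gripper_width: 1.0
finger_force: 0.0
```

carry_out --pt "1 0.003 0 -0.001 6.8" --pt "1 0 0 0 0" --pt "1 0 0 0 0" --pt "1 0 0 0 0" --pt "1 0 0 0 0"

```text
t: 18.98
position: [0.5277, 0.0299, 0.1671]
tcp_rot: [-2.389, -2.04, 0.0]
force: [0.0, -0.0, -1.2]
gripper_width: 0.999
finger_force: 0.0
```

```bash
python3 look.py w5 0
```

```text
[0.5277 0.0299 0.1672] 80.94604723352
module [391.1 146.6] 0.75 [0.5994 0.0907]
module [331.2 254.2] 0.61 [ 0.5313 -0.0014]
blob z 0.03 [ 0.5562 -0.1498] [0.0711 0.0698] 81.0 (344, 366, 66, 58)
blob z 0.03 [0.5314 0.0032] [0.0503 0.0627] 80.97 (297, 233, 71, 54)
```

View pics/w5.png

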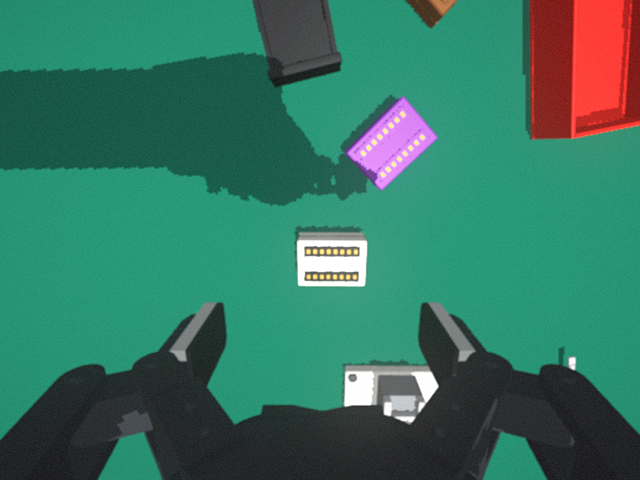

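The module lies flat on the bench, strips up. Its top face spans about (297,240) to (366,286) and is square to the tool.

```bash
python3 - <<'E'
from look import *
c=pickle.load(open("w5.pkl","rb")); f=np.array(c["frame"]).astype(int)
print(f[226:294,332,0]); print(f[226:294,303,0]);print(f[226:294,362,0]); print(f[262,290:302,0],f[262,360:372,0])
q=[(298,239.5),(366.5,239.5),(367,287),(297.5,286.5)]
X=np.array([onz(c,u,.03) for u in q]); print(X,X.mean(0))
for i in range(4): e=X[(i+1)%4]-X[i]; print(np.linalg.norm(e),np.degrees(np.arctan2(e[1],e[0])))
# strips at rows 251.5 and 276.5
print(onz(c,(331.5,251.5),.03),onz(c,(331.5,276.5),.03))
E
python3 plan.py .5305 .0 .07 80.8 1 4 .5305 0 .009 80.8 1 4
```

```text
[ 58  50  48  45  48  65 112 148 147 143 132 148 151 153 223 255 255 255
 255 255 232 123  93 107 123 123 122 121 102 100 176 255 255 255 255 255
 255 255 255 255 255 255 255 255 255 217 118  90 106 127 142 139 128  98
 101 197 255 255 255 255 140  49  56  61  53  60  62  58]
[ 51  47  45  44  41  63 115 146 153 136 127 144 153 166 232 255 255 255
 255 255 255 255 255 255 255 255 255 255 255 255 255 255 255 255 255 255
 255 255 255 255 255 255 255 255 255 255 255 255 255 255 255 255 255 255
 255 255 255 255 255 234 108  41  53  54  54  57  55  56]
[ 56  59  55  49  52  59  79 123 143 136 136 143 149 149 205 255 255 255
 255 255 255 255 255 255 255 255 255 255 255 255 255 255 255 255 255 255
 255 255 255 255 255 255 255 255 255 255 255 255 255 255 255 255 255 255
 255 255 255 255 255 255 159  56  52  57  60  59  59  59]
[ 50  57  54  52  53  46  73 182 255 255 255 255] [255 255 255 255 255 255 147  60  52  58  63  56]
[[ 0.5053  0.0269]
 [ 0.5646  0.0174]
 [ 0.5597 -0.0278]
 [ 0.4968 -0.0173]] [ 0.5316 -0.0002]
0.06010497894733464 -9.032607338770886
0.045468254934673866 -96.20566542016722
0.06377937418518685 170.52883485687872
0.04494749764187437 79.14415100723578
[0.5327 0.0113] [ 0.5291 -0.0124]
[1.0, -0.007, 0.002, 0.024, np.float64(0.0)]
[1.0, -0.007, 0.002, 0.024, np.float64(0.0)]
[1.0, -0.008, 0.002, 0.025, np.float64(0.1)]
[1.0, -0.007, 0.001, 0.024, np.float64(0.0)]
-> [5.301e-01 1.000e-04 7.020e-02] 80.82
[1.0, 0.0, 0.0, 0.015, np.float64(0.0)]
[1.0, 0.0, 0.0, 0.015, np.float64(0.0)]
[1.0, 0.0, 0.0, 0.016, np.float64(0.0)]
[1.0, 0.0, 0.0, 0.015, np.float64(0.0)]
-> [5.301e-01 1.000e-04 9.200e-03] 80.82
```

carry_out --pt "1 -0.007 0.002 0.024 0.1" --pt "1 -0.007 0.002 0.024 0.1" --pt "1 -0.008 0.002 0.025 0.1" --pt "1 -0.007 0.002 0.024 0.1" --pt "1 0 0 0.015 0"

```text
t: 19.5
position: [0.5297, -0.0018, 0.0532]
tcp_rot: [-2.399, -2.027, 0.004]
force: [-0.5, -0.2, 0.5]
gripper_width: 0.999
finger_force: 0.0
```

carry_out --pt "1 0 0 0.015 0" --pt "1 0 0 0.015 0" --pt "1 0 0 0.014 0" --pt "1 0 0 0 0" --pt "1 0 0 0 0"

```text
t: 19.92
position: [0.5306, -0.0, 0.0109]
tcp_rot: [-2.397, -2.029, 0.002]
force: [0.2, 0.2, -0.1]
gripper_width: 1.001
finger_force: 0.0
```

carry_out --pt "-1 0 0 0 0" --pt "-1 0 0 0 0" --pt "-1 0 0 0 0" --pt "-1 0 0 0 0" --pt "-1 0 0 0 0" --newtons 40

```text
t: 20.33
position: [0.5321, 0.0002, 0.0126]
tcp_rot: [2.397, 2.029, 0.003]
force: [-1.5, -0.0, 6.4]
gripper_width: 0.714
finger_force: 44.8
```

carry_out --pt "-1 0 0 -0.01 0" --pt "-1 0 0 -0.025 0" --pt "-1 0 0 -0.04 0" --pt "-1 0 0 -0.03 0" --pt "-1 0 0 -0.01 0"

```text
t: 20.75
position: [0.5338, -0.0, 0.1311]
tcp_rot: [2.395, 2.027, 0.011]
force: [1.3, -0.3, -1.6]
gripper_width: 0.712
finger_force: 44.5
```

```bash
python3 - <<'E'
from look import *
s=robot.observe(); print(s["position"],s["force"],yaw(s),s["gripper_width"])
c=pickle.load(open("c3.pkl","rb")); f=np.array(c["frame"]).copy()
# predicted model overlay for the nest estimate
def nest(cx,cy,deg):
    r=np.radians(deg); e=np.array([np.cos(r),np.sin(r),0]); n=np.array([-np.sin(r),np.cos(r),0])
    return lambda x,y,z: np.array([cx,cy,0])+(e*x+n*y)/1000+np.array([0,0,z/1000])
N=nest(.5658,-.2347,-9.5)
g=cv2.resize(f[140:350,250:390,::-1],None,fx=4,fy=4,interpolation=cv2.INTER_CUBIC)
g=cv2.resize(f[255:345,255:390,::-1],None,fx=5.9,fy=5.9,interpolation=cv2.INTER_CUBIC)
def poly(P,col):
    q=np.array([((proj(c,N(*p))-[255,255]+.5)*5.9) for p in P]).astype(int); cv2.polylines(g,[q],True,col,1)
poly([(-55,-95,12),(55,-95,12),(55,95,12),(-55,95,12)],(0,0,255))
for y0,y1 in((-21,-13),(-77,-69)): poly([(-33.5,y0,46),(33.5,y0,46),(33.5,y1,46),(-33.5,y1,46)],(255,0,0))
for x0,x1 in((-39.5,-33.5),(33.5,39.5)): poly([(x0,-69,19),(x1,-69,19),(x1,-21,19),(x0,-21,19)],(0,180,0))
cv2.imwrite("pics/n3.png",g); print(g.shape)
E
python3 plan.py .558 -.279 .117 80.6 -1 11
```

```text
[ 0.5338 -0.      0.1311] [ 1.2572 -0.2578 -1.5578] 80.46563949147512 0.7116824698651151
(531, 796, 3)
[-1.0, -0.025, 0.006, 0.001, np.float64(-0.0)]
[-1.0, -0.025, 0.006, 0.001, np.float64(-0.0)]
[-1.0, -0.025, 0.006, 0.001, np.float64(-0.0)]
[-1.0, -0.025, 0.007, 0.001, np.float64(-0.0)]
[-1.0, -0.024, 0.006, 0.001, np.float64(-0.0)]
[-1.0, -0.025, 0.007, 0.002, np.float64(-0.0)]
[-1.0, -0.024, 0.006, 0.001, np.float64(-0.0)]
[-1.0, -0.025, 0.007, 0.002, np.float64(-0.0)]
[-1.0, -0.024, 0.006, 0.001, np.float64(-0.0)]
[-1.0, -0.025, 0.007, 0.002, np.float64(-0.1)]
[-1.0, -0.024, 0.006, 0.001, np.float64(-0.0)]
-> [ 0.558  -0.2789  0.1171] 80.57
```

View pics/n3.png

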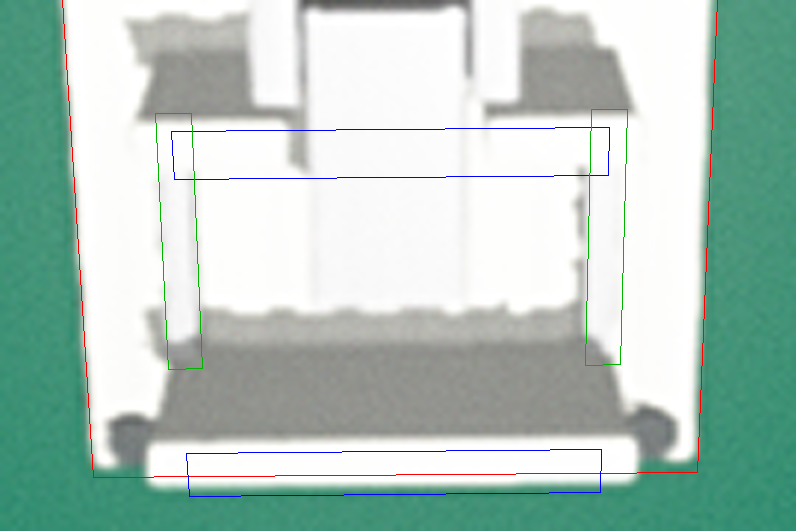

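The overlay shows the real cheeks about 11 crop pixels (1.7 mm) further to nest +y than my model, with x matching and yaw nearer -10°. I'll refine on that.

```bash
python3 - <<'E'
from look import *
c=pickle.load(open("c3.pkl","rb"))
px=lambda u,v:(255+u/5.9-.5,255+v/5.9-.5)
A=onz(c,px(393,118),.046);B=onz(c,px(393,487),.046);print(A,B,np.linalg.norm(A-B),(A+B)/2)
B1=onz(c,px(393,438),.046);print("cheek mid",(B+B1)/2+.028*np.array([.172,.985]))
print("from plate edge",onz(c,px(393,467),.012)+.05*np.array([.172,.985]))
a=pickle.load(open("c2.pkl","rb")); f=np.array(a["frame"]).astype(int); print(f[268:340,352,0])
E
python3 plan.py .558 -.2775 .1 80.3 -1 11
```

```text
[ 0.5644 -0.2457] [ 0.553  -0.3093] 0.06457216318420995 [ 0.5587 -0.2775]
cheek mid [ 0.5587 -0.2772]
from plate edge [ 0.5585 -0.2774]
[255 255 255 255 255 222 187 189 183 162 158 154 157 160 159 156 158 155
 187 252 255 255 254 255 254 254 255 255 255 255 255 255 255 255 255 255
 255 255 255 255 255 255 215 179 187 182 169 152 147 151 150 153 152 153
 149 153 150 157 205 255 255 255 255 255 202  97  73  73  69  70  74  70]
[-1.0, -0.025, 0.006, 0.003, np.float64(0.0)]
[-1.0, -0.024, 0.006, 0.003, np.float64(0.0)]
[-1.0, -0.025, 0.006, 0.003, np.float64(0.0)]
[-1.0, -0.024, 0.006, 0.003, np.float64(0.0)]
[-1.0, -0.025, 0.007, 0.003, np.float64(0.0)]
[-1.0, -0.024, 0.006, 0.003, np.float64(0.0)]
[-1.0, -0.025, 0.007, 0.003, np.float64(0.0)]
[-1.0, -0.024, 0.006, 0.003, np.float64(0.0)]
[-1.0, -0.025, 0.007, 0.002, np.float64(0.1)]
[-1.0, -0.024, 0.006, 0.003, np.float64(0.0)]
[-1.0, -0.025, 0.007, 0.002, np.float64(0.1)]
-> [ 0.558  -0.2779  0.1001] 80.27
```

carry_out --pt "-1 -0.025 0.006 0 0" --pt "-1 -0.024 0.006 0 0" --pt "-1 -0.025 0.006 0 0" --pt "-1 -0.024 0.006 0 0" --pt "-1 -0.025 0.007 0 0"

```text
t: 21.17
position: [0.5403, -0.1267, 0.1257]
tcp_rot: [-2.396, -2.029, 0.001]
force: [0.0, 0.9, -1.4]
gripper_width: 0.715
finger_force: 44.5
```

carry_out --pt "-1 -0.024 0.006 0 0" --pt "-1 -0.025 0.007 0 0" --pt "-1 -0.024 0.006 0 0" --pt "-1 -0.025 0.007 0 0.1" --pt "-1 -0.024 0.006 0.003 0"

```text
t: 21.58
position: [0.5524, -0.2528, 0.123]
tcp_rot: [-2.399, -2.027, 0.0]
force: [0.8, 0.4, -0.6]
gripper_width: 0.716
finger_force: 44.5
```

carry_out --pt "-1 -0.024 0.007 0.002 0.1" --pt "-1 0 0 0.01 0" --pt "-1 0 0 0.01 0" --pt "-1 0 0 0 0" --pt "-1 0 0 0 0"

```text
t: 22.0
position: [0.5548, -0.2744, 0.0998]
tcp_rot: [-2.397, -2.025, 0.001]
force: [0.5, 0.0, -1.4]
gripper_width: 0.713
finger_force: 44.4
```

carry_out --pt "-1 0 0 0 0" --pt "-1 0 0 0 0" --pt "-1 0 0 0 0" --pt "-1 0 0 0 0" --pt "-1 0 0 0 0"

```text
t: 22.42
position: [0.5558, -0.2764, 0.1016]
tcp_rot: [2.401, 2.026, 0.001]
force: [0.6, -0.1, -1.2]
gripper_width: 0.717
finger_force: 44.4
```

```bash
python3 -c "
from look import *; s=robot.observe(); print(s['position'],yaw(s),s['force'])
c=cam('wrist'); save(c,'w6'); pickle.dump(c,open('w6.pkl','wb'))"; python3 plan.py .5587 -.277 .07 80.2 -1 4
```

```text
[ 0.5558 -0.2764  0.1016] 80.31713659624987 [ 0.5782 -0.1003 -1.2386]
[-1.0, 0.0, 0.001, 0.008, np.float64(0.0)]
[-1.0, 0.0, 0.001, 0.008, np.float64(0.0)]
[-1.0, 0.0, 0.001, 0.008, np.float64(0.1)]
[-1.0, 0.0, 0.0, 0.008, np.float64(0.0)]
-> [ 0.5587 -0.277   0.0696] 80.21
```

View pics/w6.png

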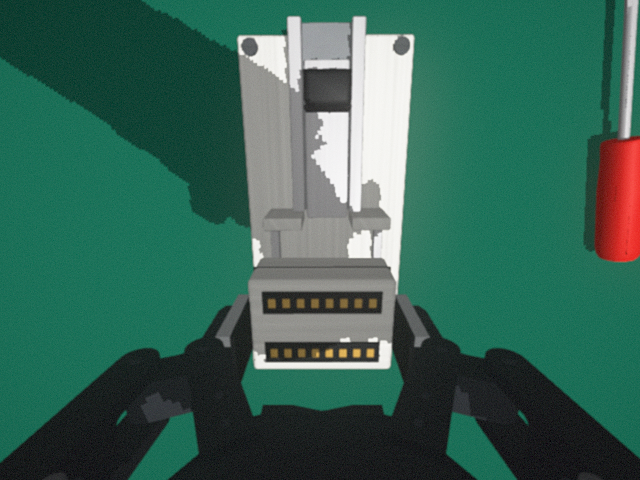

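The module is held square above the pocket and the bolt is fully withdrawn. The +y cheek top spans about (262,209) to (391,209), with the plate's far corners at (238,35) and (414,35).

```bash
python3 - <<'E'
from look import *
c=pickle.load(open("w6.pkl","rb")); f=np.array(c["frame"]).astype(int)
n=np.array([.172,.985]); 
for ang in(80.0,80.5):
    n=np.array([np.cos(np.radians(ang)),np.sin(np.radians(ang))])
    print(ang,"cheek",onz(c,(327.3,209.5),.046)-.032*n,"plate",(onz(c,(238,35.5),.012)+onz(c,(414,35.5),.012))/2-.14*n)
e=onz(c,(414,35.5),.012)-onz(c,(238,35.5),.012); print(np.linalg.norm(e),np.degrees(np.arctan2(e[1],e[0])))
e=onz(c,(390.5,209.5),.046)-onz(c,(264,209.5),.046); print(np.linalg.norm(e),np.degrees(np.arctan2(e[1],e[0])))
print("strips c",(onz(c,(323,302.5),.119)+onz(c,(322.5,352.5),.119))/2, robot.observe()["position"])
print("col 280",f[195:240,280,0]); print("col 375",f[195:240,375,0]); print("col 245..",f[20:50,270,1],f[20:50,390,0]); print("row 215",f[214,255:275,0],f[214,380:400,0])
print("col310",f[255:375,310,0])
E
```

```text
80.0 cheek [ 0.5591 -0.2727] plate [ 0.5567 -0.279 ]
80.5 cheek [ 0.5594 -0.2727] plate [ 0.5579 -0.2792]
0.1077857323697062 -9.70905279760066
0.07643287733029602 -9.702940164708252
strips c [ 0.5556 -0.2771] [ 0.5557 -0.2765  0.1016]
col 280 [149 145 150 150 150 148 150 151 146 154 149 153 143 134 115 113 115 113
 116 116 111 112 117 124 144 150 146 147 144 146 144 147 143 146 138 132
 123 131 134 130 131 122 132 129 127]
col 375 [156 156 154 158 156 159 154 157 154 157 152 153 146 126 120 122 121 123
 123 128 120 126 135 154 154 154 154 149 154 155 152 154 152 150 137 125
 131 131 130 128 135 194 239 243 240]
col 245.. [113 110 114 109 110 111 118 116 114 112 114 113 111 111 115 167 226 235
 239 241 237 240 239 240 239 239 239 240 239 239] [ 41  43  42  43  40  38  39  40  48  43  46  40  32  64 143 211 234 238
 242 240 240 242 240 241 244 245 243 243 245 244]
row 215 [150 150 150 145 148 145 148 145 147 148 149 134 121 113 112 115 115 113
 118 116] [121 125 122 120 120 125 157 207 238 244 245 243 244 241 244 247 245 245
 246 244]
col310 [150 151 140 124 118 119 116 112 113 122 118 100  83 113 123 121 116 115
 118 118 120 118 113 117 128 141 142 145 149 148 150 149 149 150 147 139
 104  54  35  46  39  43  43  47  49  60  55  55  51  53  55  56  48  37
  30  41  36  45  83 126 144 146 149 147 147 147 150 149 147 149 151 146
 147 149 138 142 143 144 148 146 150 145 143 147 144 145 121  66  39  36
  30  29  32  35  40  44  40  42  37  37  40  39  50  49  47  45  78 177
 239 243 239 240 234 195 106  31  37  32  39  43]
```

```bash
python3 - <<'E'
from look import *
c=pickle.load(open("w6.pkl","rb"))
n=np.array([np.cos(np.radians(80.2)),np.sin(np.radians(80.2))])
print("outer",onz(c,(327.3,217.8),.046)-.032*n,"inner",onz(c,(327.3,229.3),.046)-.024*n)
E
```

```text
outer [ 0.5584 -0.2778] inner [ 0.5585 -0.277 ]
```

carry_out --pt "-1 0 0.003 0.01 0" --pt "-1 0 0 0.015 0" --pt "-1 0 0 0.015 0" --pt "-1 0 0 0 0" --pt "-1 0 0 0 0"

```text
t: 22.88
position: [0.5578, -0.2767, 0.0601]
tcp_rot: [-2.4, -2.024, 0.002]
force: [0.4, -0.1, -1.5]
gripper_width: 0.717
finger_force: 44.4
```

carry_out --pt "-1 0 0 0 0" --pt "-1 0 0 0.003 0" --pt "-1 0 0 0.003 0" --pt "-1 0 0 0.003 0" --pt "-1 0 0 0 0"

```text
t: 23.3
position: [0.5582, -0.2769, 0.0518]
tcp_rot: [-2.401, -2.025, 0.0]
force: [-0.5, -1.3, -1.7]
gripper_width: 0.714
finger_force: 44.4
```

Entered with no resistance. Continuing down.

carry_out --pt "-1 0 0 0.004 0" --pt "-1 0 0 0.004 0" --pt "-1 0 0 0.004 0" --pt "-1 0 0 0.004 0" --pt "-1 0 0 0 0"

```text
t: 23.72
position: [0.5578, -0.2767, 0.0351]
tcp_rot: [-2.4, -2.024, 0.001]
force: [0.4, 0.8, -1.1]
gripper_width: 0.712
finger_force: 44.5
```

carry_out --pt "-1 0 0 0.003 0" --pt "-1 0 0 0.003 0" --pt "-1 0 0 0.002 0" --pt "-1 0 0 0 0" --pt "-1 0 0 0 0"

```text
t: 24.13
position: [0.5585, -0.2771, 0.0282]
tcp_rot: [-2.401, -2.025, -0.0]
force: [0.5, -0.4, -1.4]
gripper_width: 0.711
finger_force: 44.5
```

carry_out --pt "-1 0 0 0.002 0" --pt "-1 0 0 0.001 0" --pt "-1 0 0 0.001 0" --pt "-1 0 0 0 0" --pt "-1 0 0 0 0"

```text
t: 24.55
position: [0.5586, -0.2771, 0.0247]
tcp_rot: [-2.401, -2.025, -0.001]
force: [-1.0, 0.3, 1.8]
gripper_width: 0.711
finger_force: 44.9
```

carry_out --pt "-1 0 0 0.001 0" --pt "-1 0 0 0 0" --pt "-1 0 0 0 0" --pt "-1 0 0 0 0" --pt "-1 0 0 0 0"

```text
t: 24.97
position: [0.5586, -0.2772, 0.0246]
tcp_rot: [-2.401, -2.025, -0.001]
force: [-3.0, 1.5, 9.2]
gripper_width: 0.713
finger_force: 45.7
```

carry_out --pt "-1 0 0 -0.001 0" --pt "0.7 0 0 0 0" --pt "0.8 0 0 0 0" --pt "0.8 0 0 0 0" --pt "0.8 0 0 0 0"

```text
t: 25.38
position: [0.5586, -0.2772, 0.0241]
tcp_rot: [2.401, 2.026, -0.0]
force: [-0.6, 0.5, 0.4]
gripper_width: 0.901
finger_force: 0.0
```

carry_out --pt "0.8 0 0 -0.01 0" --pt "0.8 0 0 -0.03 0" --pt "0.8 0 0 -0.04 0" --pt "0.8 0 0 -0.04 0" --pt "0.8 0 0 -0.01 0"

```text
t: 25.8
position: [0.5618, -0.2799, 0.1617]
tcp_rot: [2.394, 2.018, 0.008]
force: [1.0, -0.9, 0.8]
gripper_width: 0.901
finger_force: 0.0
```

carry_out --pt "0.2 0.02 0 0 0" --pt "0.2 0.02 0 0 0" --pt "0.2 0.02 0 0 0" --pt "0.2 0.02 0 0 0" --pt "0.2 0.015 0 0 0"

```text
t: 26.22
position: [0.575, -0.1815, 0.1547]
tcp_rot: [-2.4, -2.027, -0.002]
force: [0.5, 0.3, -0.6]
gripper_width: 0.598
finger_force: 0.0
```

carry_out --pt "0.2 0 0 0 0" --pt "0.2 0 0 0 0" --pt "0.2 0 0 0 0" --pt "0.2 0 0 0 0" --pt "0.2 0 0 0 0"

```text
t: 26.63
position: [0.574, -0.1852, 0.1544]
tcp_rot: [2.403, 2.022, -0.001]
force: [-0.3, 0.0, 0.4]
gripper_width: 0.598
finger_force: 0.0
```

```bash
python3 look.py w7 .012; python3 plan.py .5738 -.179 .059 80.3 0.2 6
```

```text
[ 0.5741 -0.185   0.1544] 80.17161007292476
module [323.9 327.9] 0.96 [ 0.5586 -0.2819]
blob z 0.041999999999999996 [ 0.5706 -0.2249] [0.1785 0.1199] 80.82 (256, 177, 142, 199)
[0.2, 0.001, 0.0, 0.016, np.float64(-0.0)]
[0.2, 0.001, 0.0, 0.016, np.float64(-0.0)]
[0.2, 0.001, 0.0, 0.016, np.float64(-0.0)]
[0.2, 0.001, 0.0, 0.016, np.float64(-0.0)]
[0.2, 0.001, -0.001, 0.016, np.float64(-0.1)]
[0.2, 0.001, 0.0, 0.015, np.float64(-0.0)]
-> [ 0.5743 -0.1786  0.0593] 80.29
```

View pics/w7.png

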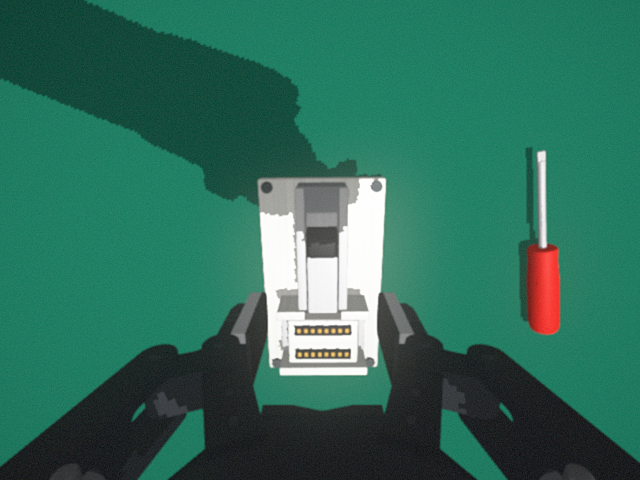

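The module sits flat in the pocket, strips up, with the bolt open. Next I'll pinch the grip and slide it home.

carry_out --pt "0.2 0.001 0 0.016 0" --pt "0.2 0.001 0 0.016 0" --pt "0.2 0.001 0 0.016 0" --pt "0.2 0.001 0 0.016 0" --pt "0.2 0.001 0 0.016 -0.1"

```text
t: 27.15
position: [0.5753, -0.179, 0.0736]
tcp_rot: [2.4, 2.027, 0.0]
force: [0.3, 0.6, -0.2]
gripper_width: 0.603
finger_force: 0.0
```

carry_out --pt "0.2 0.001 0 0.014 0" --pt "0.2 0 0 0 0" --pt "0.2 0 0 0 0" --pt "-1 0 0 0 0" --pt "-1 0 0 0 0" --newtons 30

```text
t: 27.57
position: [0.5764, -0.1782, 0.0615]
tcp_rot: [2.399, 2.026, 0.002]
force: [0.3, -0.6, -0.2]
gripper_width: 0.324
finger_force: 0.0
```

carry_out --pt "-1 0 0 0 0" --pt "-1 0 0 0 0" --pt "-1 0 0 0 0" --pt "-1 0 0 0 0" --pt "-1 0 0 0 0"

```text
t: 27.98
position: [0.5752, -0.178, 0.0616]
tcp_rot: [-2.4, -2.027, -0.0]
force: [-4.1, 0.9, 5.3]
gripper_width: 0.247
finger_force: 31.6
```

carry_out --pt "-1 -0.002 -0.001 0 0" --pt "-1 -0.004 0 0 0" --pt "-1 -0.004 0 0 0" --pt "-1 -0.004 0 0 0" --pt "-1 -0.004 0 0 0"

```text
t: 28.4
position: [0.5725, -0.194, 0.0616]
tcp_rot: [-2.398, -2.028, -0.004]
force: [-0.7, 4.5, 6.4]
gripper_width: 0.248
finger_force: 31.6
```

carry_out --pt "-1 -0.004 0 0 0" --pt "-1 -0.004 0 0 0" --pt "-1 -0.004 0 0 0" --pt "-1 -0.004 0 0 0" --pt "-1 -0.002 0 0 0"

```text
t: 28.82
position: [0.5695, -0.2124, 0.0616]
tcp_rot: [2.399, 2.028, 0.004]
force: [-1.3, 2.7, 5.8]
gripper_width: 0.252
finger_force: 31.6
```

carry_out --pt "-1 -0.002 0 0 0" --pt "-1 -0.002 0 0 0" --pt "-1 -0.002 0 0 0" --pt "-1 0 0 0 0" --pt "-1 0 0 0 0"

```text
t: 29.23
position: [0.5685, -0.2184, 0.0616]
tcp_rot: [2.399, 2.028, 0.003]
force: [-1.6, 2.7, 6.6]
gripper_width: 0.245
finger_force: 31.5
```

carry_out --pt "-1 -0.002 0 0 0" --pt "-1 -0.002 0 0 0" --pt "-1 -0.002 0 0 0" --pt "-1 -0.002 0 0 0" --pt "-1 0 0 0 0"

```text
t: 29.65
position: [0.5679, -0.2224, 0.0616]
tcp_rot: [-2.395, -2.027, -0.009]
force: [-1.1, 9.0, 9.8]
gripper_width: 0.251
finger_force: 32.0
```

carry_out --pt "-1 -0.002 0 0 0" --pt "-1 -0.002 0 0 0" --pt "-1 -0.001 0 0 0" --pt "-1 0 0 0 0" --pt "-1 0 0 0 0"

```text
t: 30.07
position: [0.5679, -0.2225, 0.0616]
tcp_rot: [-2.388, -2.027, -0.015]
force: [-2.5, 16.2, 13.1]
gripper_width: 0.254
finger_force: 32.4
```

The bolt moved 45 mm and stopped firmly. I'll ease off, release and retreat.

carry_out --pt "-1 0.003 0 0 0" --pt "-1 0.003 0 0 0" --pt "-1 0 0 0 0" --pt "0.2 0 0 0 0" --pt "0.2 0 0 0 0"

```text
t: 30.48
position: [0.5669, -0.2261, 0.0608]
tcp_rot: [2.398, 2.027, 0.001]
force: [-0.2, -0.1, 0.6]
gripper_width: 0.522
finger_force: 0.0
```

carry_out --pt "0.2 0 0 0 0" --pt "0.2 0 0 -0.01 0" --pt "0.2 0 0 -0.03 0" --pt "0.2 0 0 -0.04 0" --pt "0.2 0 0 -0.04 0"

```text
t: 30.9
position: [0.5653, -0.2262, 0.1814]
tcp_rot: [-2.4, -2.025, 0.003]
force: [0.4, -0.4, -0.1]
gripper_width: 0.6
finger_force: 0.0
```

carry_out --pt "0.2 0.02 0 -0.01 0" --pt "0.2 0 0 0 0" --pt "0.2 0 0 0 0" --pt "0.2 0 0 0 0" --pt "0.2 0 0 0 0"

```text
t: 31.32
position: [0.5684, -0.2067, 0.1889]
tcp_rot: [-2.399, -2.025, 0.004]
force: [0.6, 0.0, -0.3]
gripper_width: 0.602
finger_force: 0.0
```

```bash
python3 - <<'E'
from look import *
c=cam("wrist"); s=robot.observe(); print(s["position"],s["force"])
for o,z in(("lock_grip",.066),("module",.012)):
    for d in robot.pinpoint(o,c)[:2]: print(o,round(d["p"],2),onz(c,d["uv"],z))
f=np.array(c["frame"]).astype(int)
# dark grip blob in nest area, top at .082
m=((f.max(2)<75)).astype(np.uint8); m[330:]=0
for k in cv2.findContours(m,0,2)[0]:
    if cv2.contourArea(k)>200: print(cv2.boundingRect(k), onz(c,np.array(cv2.minAreaRect(k)[0]),.082))
E
```

```text
[ 0.5684 -0.2067  0.1888] [-1.115  -0.2999 -0.8757]
module 0.85 [ 0.5581 -0.28  ]
(378, 308, 19, 22) [ 0.6103 -0.2818]
(401, 304, 23, 26) [ 0.631  -0.2835]
(220, 304, 24, 26) [ 0.4818 -0.2586]
(247, 293, 21, 37) [ 0.5037 -0.2567]
```

```bash
python3 - <<'E'
from look import *
c=cam("wrist"); f=np.array(c["frame"]).astype(int)
# grip top (z .082) sampled along the nest y axis; s = mm from pinch centre at home
n=np.array([.170,.985])
print([(s,int(f[tuple(np.round(proj(c,np.r_[np.array([.5679,-.2225])+n*s/1000,.082])).astype(int)[::-1])].max())) for s in range(-30,62,4)])
for nm in("side","top"):
    d=cam(nm)
    for q in robot.pinpoint("lock_grip",d)[:2]: print(nm,round(q["p"],2),onz(d,q["uv"],.066))
E
```

```text
[(-30, 253), (-26, 253), (-22, 253), (-18, 253), (-14, 253), (-10, 254), (-6, 107), (-2, 116), (2, 122), (6, 106), (10, 95), (14, 100), (18, 181), (22, 239), (26, 198), (30, 225), (34, 221), (38, 221), (42, 185), (46, 140), (50, 135), (54, 138), (58, 138)]
side 0.87 [ 0.5712 -0.2265]
```

```bash
python3 -c "
from station import robot; print(robot.sign_off())"
```

```text
the job is handed in; nothing more can be done
None
```

The tall module lies flat in the nest's pocket, strips up, and the bolt grip has been slid home against its lock stop (about 45 mm of travel from the open stop). The arm is clear, the other parts were left untouched, and the job was handed in at about 31 s.

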